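Park the counting scale for moving

TASK

Get the counting scale ready to be moved: first take the empty steel cup off its weighing pan and nest it, upright and fully home, in the matching cup standing on the bench, set in rather than dropped. Then, with the pan bare, push the scale's transport-lock slide to its locked end stop, the end with the closed padlock sign. Do not lean the gripper on the weighing pan, and leave everything else where it is.

Things in the scene. Friction and masses are not known exactly. Their poses are not given: they have to be found in the camera images.
- scale: Cream counting scale fixed to the bench, 330 mm deep (its x), 240 mm wide (its y). Origin: centre of its footprint, on the bench. Its -x side is the operator's front, +y his left. From front to rear: sloping console with display and keys (x -163 to -75 mm, 35 to 62 mm high), level deck 62 mm above the bench with the lock slot (x -75 to +15 mm), weighing pan.
- pan: Flat steel weighing pan fixed on the scale, 150 mm (scale x) by 220 mm (scale y), 6 mm thick. Origin: centre of its underside, at scale x +90 mm, y 0; its upper face is 80 mm above the bench. Delicate: do not lean the gripper on it.
- locked_sign (a point): Flat dark sign of a closed padlock on the deck beyond the locked (+y) end of the slot, at scale x -35 mm, y +94 mm, 62 mm above the bench. An open padlock lies beyond the released (-y) end.
- lock (a joint): Transport-lock slide, in m: 0 = fully released (stop at the scale's -y end), 0.050 = fully locked (end stop at the scale's +y end). It moves straight along the scale's +y, has no spring, takes about 3 N to move (slightly more when fast) and stays where it is left. It starts at or near the released end.
- lock_grip (a point): Centre of the top of the lock's black ribbed grip, a block 60 mm long (scale y), 28 mm wide (scale x), 18 mm high on the deck; this point is 80 mm above the bench, at scale x -35 mm and scale y -25 mm (released) to +25 mm (locked). The deck round it is flat and clear: 36 mm to the pan's edge, at least 65 mm beyond its -y end face, by which it can be pushed.
- weigh_cup: Empty stepped steel cup standing on the pan, about 90 g, 85 mm high, wall 2 mm. Cone of outer diameter 37 mm at the foot to 57 mm at 56 mm height, where a shoulder (underside at 58 mm) steps out to a straight upper band of 66 mm outer, 62 mm inner diameter up to the rim. Origin: centre of its underside, z up its axis.
- bench_cup: The matching cup: same shape and size as weigh_cup, empty, upright on the bench to the left (+y) of the scale. Origin: centre of its underside. When nested fully home, weigh_cup's shoulder rests on this cup's rim: its underside is then 27 mm above this one's, and all of its upper band stays free above this cup.
- steel_bowl: Bystander, to be left where it stands: shallow steel bowl, 100 mm across, 42 mm high, loose on the bench; origin under its centre.
- steel_tub: Bystander, to be left where it stands: wide straight-sided steel tub, 84 mm across, 60 mm high, loose; origin under its centre.
- carton: Bystander, to be left where it stands: small paper carton with a band, 60 x 110 x 45 mm high; origin under its centre.
- marker_a: Bystander, to be left where it stands: marker pen, 125 x 14 x 14 mm; origin under its centre, long axis x.
- marker_b: Bystander, to be left where it stands: marker pen like marker_a.
- calculator: Bystander, to be left where it stands: black pocket calculator, 125 x 75 x 14 mm; origin under its centre.
- parts_tray: Bystander, to be left where it stands: grey divided parts tray, 200 x 140 x 40 mm; origin under its centre.
- screwdriver: Bystander, to be left where it stands: black screwdriver 200 mm long, 26 mm thick, lying; origin under its middle.
Things that resemble listed ones, but are neither listed nor needed, are in the scene too. Leave any yellow look-alike of the bench_cup alone.

How it is judged:
By the outcome, as a careful person would: the job done as asked, in the order asked, and still so for the second after the job is handed in, with the robot touching nothing.
It also fails if it takes over 45 s, if anything falls off the work surface, if the arm or the gripper's body presses on something with over 40 N, if the wrist force passes 120 N, or if a joint passes its speed limit or range.

ROBOT

A 6-joint arm with a two-finger parallel gripper is mounted at the origin on the work surface. World frame = base frame: x ahead of the robot, y to its left, z up, the work surface at z = 0. Lengths are in m, angles in degrees, forces in N, time in s.
With the tool pointing down it reaches from about 0.35 to 0.85 m from the base axis. Payload 8.1 kg.
Tool frame: the origin (TCP) lies at the very end of the fingers, on their centre line; the grasp point (between the pads) lies 19 mm behind it; z points along the fingers, y is the line along which they close (so a half turn about z gives the same grasp; the last joint's range is limited). The gripper opens to 93 mm and grips with 3 to 60 N. Pads are 15 mm wide; open, the fingers measure 128 mm over their backs; the gripper's body (75 mm by 188 mm) begins 65 mm behind the grasp point.
Start: joints at [-78.805, 7.471, 85.268, -0, 87.261, -4.893], TCP at [0.166, -0.576, 0.219] pointing down, gripper open.
Joint ranges: [-169.43, 169.43], [-51.17, 129.36], [1.28, 143.12], [-76.62, 256.62], [0, 156.53], [-152.29, 152.29]. Speed limits (degrees/s): [136.94, 136.94, 159.86, 180, 180, 180].

INTERFACE

Orientations are given as [roll, pitch, yaw] about the fixed x, y, z axes, in that order (R = Rz(yaw) Ry(pitch) Rx(roll)).
In Python, from cell import env, planner, vision gives the robot as it stands. The module is installed in compiled form; this text tells all that it offers. Calls block until the motion is done:
- env.move_to(position, orientation): joint-space move of the TCP to a pose.
- env.move_straight(position, rot=None, feed=0.15): straight line of the TCP; rot=None keeps the orientation; feed is the mean speed in m/s.
- env.goto_joints(angles): joint-space move.
- env.set_gripper(opening): finger opening in m; the grip force is fixed at half the most; returns when the fingers have stopped.
- env.hold(seconds).
- planner.inverse_kinematics(position, orientation): joint angles nearest the present ones, or None.
- vision.grab_frame(name): name is "scene" or "top" or "wrist"; returns a dict with "img" (400x640x3 uint8, blue, green, red), "vfov" (degrees; the focal length in pixels is half the picture's height over the tangent of half this angle, whatever the lens; pixels are square), "cx", "cy" (the principal point, pixels), "R" (3x3) and "t" (3): a world point X has camera coordinates R X + t. Camera axes: x right, y down, z forward; pixel columns grow to the right and rows downward; lengths in m; the calibration is good to about 2 mm. A picture is of the moment at which its call begins. There is no depth.
A pose or a line that the arm cannot do raises env.Unreachable and nothing moves.
- env.job_done(): hands the job in; it is judged then, once.
Readings, each from a call of its own:
- env.get_time_s(): time.
- env.get_qpos(): joint angles.
- env.get_qvel(): joint speeds.
- env.get_joint_torque(): joint torques, N m.
- env.get_tool_pos(): TCP position.
- env.get_eef_rot(): TCP orientation.
- env.get_force(): force on the tool from outside, world axes, zero at the start.
- env.get_ft_torque(): the same for the moment, N m.
- env.get_finger_gap(): finger opening in m.
- env.get_grip_force(): force on a finger pad.
Only numpy, scipy, OpenCV 4.12 (cv2) and the standard library are available. Lean on these libraries where they do the work, as an engineer would, in place of code of your own. Each camera call takes 0.05 s, during which the arm holds its last target. There are 200 camera calls.

## Working session

There is one attempt and no reset: what is moved stays moved. The work goes in short steps, each a Python script; the robot and the scene stay as the last script left them, time stands still between calls to the robot, and variables do not carry over. Pictures are saved under pics/ and viewed, at most 10 in all, crops included, and the job is handed in when it is done.

```bash
mkdir -p pics; cat > h.py <<'E'
import numpy as np, cv2, sys
from cell import env, planner, vision
def ray(f,u,v,z):
    F=200/np.tan(np.radians(f["vfov"])/2)
    R=np.array(f["R"]);t=np.array(f["t"]);c=-R.T@t
    d=R.T@np.array([(u-f["cx"])/F,(v-f["cy"])/F,1.]);return c+d*(z-c[2])/d[2]
def proj(f,X):
    F=200/np.tan(np.radians(f["vfov"])/2)
    p=np.array(f["R"])@np.array(X)+np.array(f["t"]);return np.array([f["cx"]+F*p[0]/p[2],f["cy"]+F*p[1]/p[2]])
E
python3 - <<'E'
from h import *
import pickle
for n in("scene","top"):
    f=vision.grab_frame(n);pickle.dump(f,open(n+".pkl","wb"));cv2.imwrite(f"pics/{n}0.png",f["img"])
    print(n,f["vfov"],f["cx"],f["cy"],-np.array(f["R"]).T@np.array(f["t"]))
print(env.get_time_s(),env.get_eef_rot())
E
```

```text
scene 51.727254795682605 319.62970600744706 205.12124371534682 [1.08117838 0.68587933 0.72833962]
top 42.403484411894915 320.2487807985118 198.6593974198869 [ 0.41893097 -0.07082888  1.82816089]
0.1 [-1.79904195e+02 -7.46120128e-03  1.60895975e+01]
```

View pics/scene0.png

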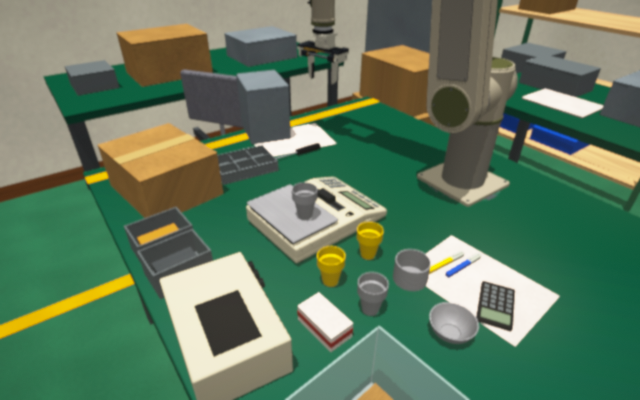

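View pics/top0.png

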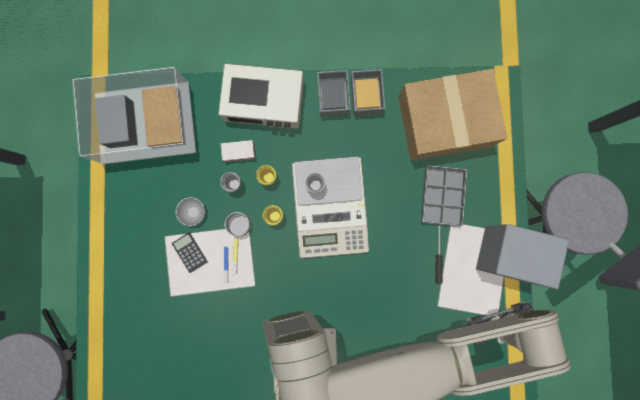

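The scene view shows the steel weigh_cup on the pan at (304,200). The grey matching cup is at (372,293), yellow cups are at (331,265) and (369,240), the tub is at (411,268) and the bowl at (453,325). In the top view the weigh cup is at (316,185) and the lock at (331,217). Candidates for bench_cup (top view) are the grey cup (231,183), the yellow cups (266,176) and (273,215), the wider tub (237,225) and the bowl (190,212). The grey stepped cup at (231,183) fits, because it is steel and has the same shape as weigh_cup. I'll confirm it in a crop.

```bash
python3 - <<'E'
from h import *
import pickle
f=pickle.load(open("top.pkl","rb"));c=f["img"][145:265,210:380]
cv2.imwrite("pics/crop1.png",cv2.resize(c,None,fx=4.7,fy=4.7,interpolation=cv2.INTER_CUBIC))
for n,u,v,z in[("weigh rim",316,184,.165),("bench rim",231,182,.085),("lock",331,217,.08),("y1",266,176,.085),("y2",273,215,.085)]:print(n,ray(f,u,v,z))
E
```

```text
weigh rim [ 0.59399004 -0.05342811  0.165     ]
bench rim [0.61581866 0.23635927 0.085     ]
lock [ 0.48933418 -0.10096124  0.08      ]
y1 [0.63364138 0.11697399 0.085     ]
y2 [0.50030306 0.09517152 0.085     ]
```

View pics/crop1.png

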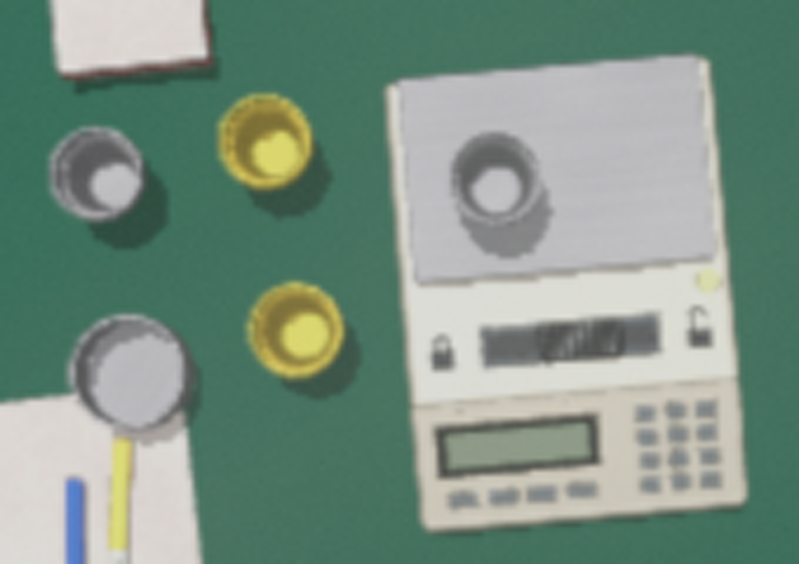

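The crop confirms it. bench_cup is the grey stepped cup at crop (97,174), the tub is wider, and the yellow cups are look-alikes. The closed padlock is on the left (+y), crop (441,353), and the lock grip is at about (582,340). Next I'll go above the weigh cup.

```bash
python3 - <<'E'
from h import *
import pickle
f=pickle.load(open("top.pkl","rb"))
w=ray(f,315.3,182.9,.165);b=ray(f,230.6,182.,.085);print(w,b)
a=ray(f,210+425/4.7,145+530/4.7,.035);c=ray(f,210+747/4.7,145+505/4.7,.035);d=a-c;print("yaw",np.degrees(np.arctan2(-d[0],d[1])),np.linalg.norm(d))
p=env.get_tool_pos();env.move_straight([p[0],p[1],.36],feed=.25)
for y in(0,90,-90,45,-45):print(y,planner.inverse_kinematics([w[0],w[1],.33],[180,0,y]))
env.move_to([w[0]-.02,w[1],.33],[180,0,0])
g=vision.grab_frame("wrist");pickle.dump(g,open("w1.pkl","wb"));cv2.imwrite("pics/w1.png",g["img"])
print(-np.array(g["R"]).T@np.array(g["t"]),g["vfov"],env.get_time_s())
for X in(w,b,[.489,-.1,.08]):print(proj(g,X))
E
```

```text
[ 0.59762614 -0.05123608  0.165     ] [0.61584963 0.23772075 0.085     ]
yaw 3.1489344194154727 0.2376795021134477
0 [-9.79681637e+00  6.41966149e+00  7.49055813e+01 -2.54444375e-14
  9.86747572e+01  8.02031836e+01]
90 [-9.79681637  6.41966149 74.90558129  0.         98.67475721 -9.79681637]
-90 None
45 [-9.79681637e+00  6.41966149e+00  7.49055813e+01 -2.54444375e-14
  9.86747572e+01  3.52031836e+01]
-45 [-9.79681637e+00  6.41966149e+00  7.49055813e+01 -2.54444375e-14
  9.86747572e+01  1.25203184e+02]
[ 0.6503641  -0.05208921  0.49544838] 64.25642177641426 3.2417
[317.25419286 161.67894684]
[ 90.09678087 137.94258772]
[352.63168686 229.44576998]
```

View pics/w1.png

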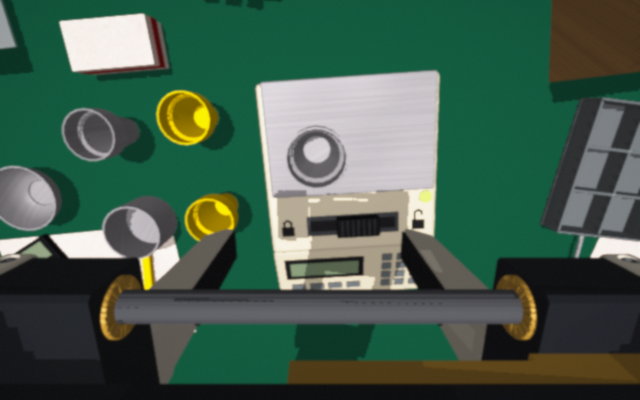

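The wrist view shows the weigh cup rim at about (316,156), the bench cup rim at about (90,134), the lock grip at about (358,226), the closed sign at (288,229) and the open sign at (418,219). I'll measure and cross-check with the known sizes.

```bash
python3 - <<'E'
from h import *
import pickle
g=pickle.load(open("w1.pkl","rb"))
gr=cv2.cvtColor(g["img"],cv2.COLOR_BGR2GRAY)
def hough(cx,cy,r0,r1,z):
    s=45;k=4;x0,y0=int(cx-s),int(cy-s)
    c=cv2.resize(gr[y0:y0+2*s,x0:x0+2*s],None,fx=k,fy=k,interpolation=cv2.INTER_CUBIC)
    for u,v,r in cv2.HoughCircles(cv2.GaussianBlur(c,(0,0),3),cv2.HOUGH_GRADIENT,1.5,20,param1=60,param2=20,minRadius=k*r0,maxRadius=k*r1)[0][:3]:
        u,v,r=x0+u/k,y0+v/k,r/k;p=ray(g,u,v,z);q=ray(g,u+r,v,z);print(u,v,r,p,"R",np.linalg.norm(p-q))
hough(316,156,25,33,.165);hough(90,134,20,30,.085)
A=ray(g,288,229,.062);B=ray(g,418,219,.062);d=A-B;print("signs",A,B,np.linalg.norm(d),"yaw",np.degrees(np.arctan2(-d[0],d[1])))
print("grip",ray(g,358,226,.08))
P=[ray(g,u,v,.08) for u,v in((258,86),(438,72),(438,187),(276,194))]
print(P,[np.linalg.norm(P[i]-P[(i+1)%4]) for i in range(4)])
E
```

```text
316.1875 158.0625 29.0875 [ 0.60141913 -0.05013585  0.165     ] R 0.030290074017568197
317.3125 152.8125 29.8375 [ 0.60687908 -0.05132216  0.165     ] R 0.03093592307175718
312.0625 154.6875 27.2875 [ 0.60494513 -0.04586549  0.165     ] R 0.02833544258850524
93.9375 128.5625 29.7875 [0.6275176  0.23064172 0.085     ] R 0.037573438711877176
83.4375 130.8125 23.15 [0.62475993 0.24443353 0.085     ] R 0.02925299077936323
83.0625 140.1875 28.9625 [0.61304669 0.24721745 0.085     ] R 0.036879633899237735
signs [ 0.48291029 -0.00823319  0.062     ] [ 0.49783942 -0.19573407  0.062     ] 0.18809428156903193 yaw 4.552380598394064
grip [ 0.49408621 -0.10731492  0.08      ]
[array([0.67828503, 0.02189296, 0.08      ]), array([ 0.69404257, -0.19884914,  0.08      ]), array([ 0.54951794, -0.21293791,  0.08      ]), array([0.54027472, 0.00477488, 0.08      ])] [np.float64(0.2213038098447055), np.float64(0.1452097199067525), np.float64(0.21790891703684095), np.float64(0.13906788409907408)]
```

```bash
cat >> h.py <<'E'
def rim(f,X,box=60,name=None):
    """rim circle centre: Canny points cast on the rim plane, best circle of r 31 or 33 mm by voting, then LSQ"""
    u,v=proj(f,X).astype(int);g=cv2.GaussianBlur(cv2.cvtColor(f["img"],cv2.COLOR_BGR2GRAY),(0,0),1)
    e=cv2.Canny(g,25,60);x0,y0=max(u-box,0),max(v-box,0)
    if name: cv2.imwrite(name,cv2.resize(f["img"][y0:v+box,x0:u+box],None,fx=4,fy=4,interpolation=cv2.INTER_CUBIC))
    ys,xs=np.nonzero(e[y0:v+box,x0:u+box])
    P=np.array([ray(f,a+x0,b+y0,X[2])[:2] for a,b in zip(xs,ys)])
    rng=np.random.default_rng(0);best=(0,)
    G=np.array([[X[0]+i,X[1]+j] for i in np.arange(-.015,.0151,.0005) for j in np.arange(-.015,.0151,.0005)])
    D=np.linalg.norm(P[None]-G[:,None],axis=2)
    s=np.exp(-((D-.033)/.0012)**2).sum(1)+np.exp(-((D-.031)/.0012)**2).sum(1)
    i=s.argmax();d=D[i];return G[i],s[i],((abs(d-.033)<.001).sum(),(abs(d-.031)<.001).sum())
E
python3 - <<'E'
from h import *
import pickle
T=pickle.load(open("top.pkl","rb"))
W=[.600,-.051,.165];B=[.616,.238,.085]
print("top",rim(T,W,16),rim(T,B,16))
env.move_to([B[0]-.0,B[1],.30],[180,0,0])
g=vision.grab_frame("wrist");pickle.dump(g,open("wb.pkl","wb"));print("bench",rim(g,B,60,"pics/b.png"),proj(g,B))
env.move_to([W[0]-.0,W[1],.30],[180,0,0])
g=vision.grab_frame("wrist");pickle.dump(g,open("ww.pkl","wb"));print("weigh",rim(g,W,60,"pics/w.png"),proj(g,W))
a=cv2.imread("pics/b.png");b=cv2.imread("pics/w.png");h=min(a.shape[0],b.shape[0]);cv2.imwrite("pics/bw.png",cv2.resize(np.hstack([a[:h],b[:h]]),(790,790*h//(a.shape[1]+b.shape[1]))))
print(env.get_time_s())
E
```

```text
top (array([ 0.599 , -0.0525]), np.float64(36.306800766382224), (np.int64(12), np.int64(23))) (array([0.615 , 0.2425]), np.float64(35.20734352636312), (np.int64(18), np.int64(17)))
bench (array([0.621, 0.24 ]), np.float64(189.65400439966103), (np.int64(100), np.int64(81))) [316.94702461 171.94470686]
weigh (array([ 0.603, -0.05 ]), np.float64(262.72483977430977), (np.int64(132), np.int64(135))) [318.9838732  187.30609268]
5.5833
```

View pics/bw.png

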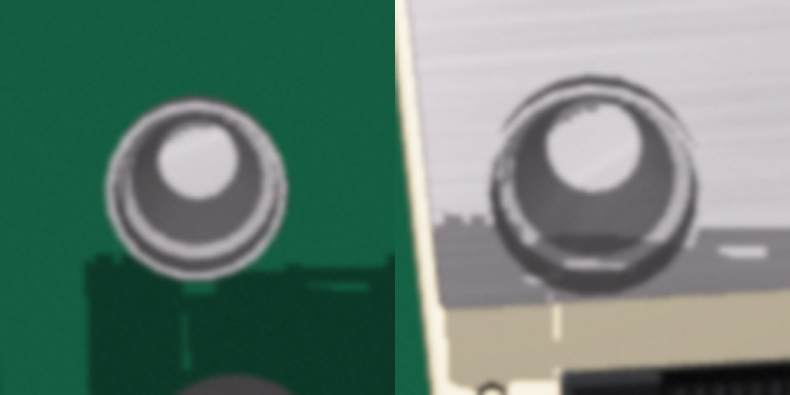

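Left crop: the bench cup rim is clean, at crop (197,190). Right crop: the weigh cup rim is at crop (593,190). Wrist fits are bench (0.621, 0.240) and weigh (0.603, -0.050). I'll grasp the upper band now.

```bash
python3 - <<'E'
from h import *
import pickle
env.move_straight([.603,-.050,.20]);env.move_straight([.603,-.050,.1415],feed=.08)
print(env.get_force())
env.set_gripper(.055);print(env.get_finger_gap(),env.get_grip_force(),env.get_force())
env.move_straight([.603,-.050,.30],feed=.12)
print(env.get_finger_gap(),env.get_tool_pos(),env.get_force())
g=vision.grab_frame("wrist");cv2.imwrite("pics/held.png",g["img"]);pickle.dump(g,open("held.pkl","wb"))
X=[.603,-.05,.30-.061+.085-.0005];print(rim(g,X,90),proj(g,X),env.get_time_s())
E
```

```text
[ 0.72431939 -0.28281265  0.16386054]
0.06467511552902412 29.747517148498446 [0.2138951  0.45809737 2.2138452 ]
0.06500498958880514 [ 0.60257897 -0.04991315  0.29879993] [-0.45990707  0.24642993 -0.59691108]
(array([ 0.6005, -0.05  ]), np.float64(611.6391796178929), (np.int64(330), np.int64(266))) [318.38350808 263.70139229] 9.375
```

View pics/held.png

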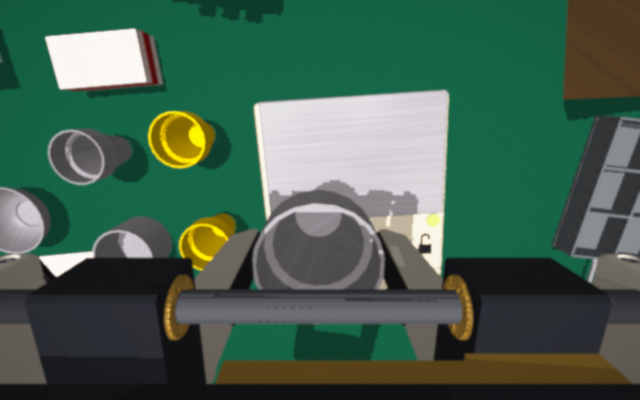

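The cup is held level in the fingers, with its rim at about (318,262). Held and pre-grasp views plus the top view agree on a small wrist tilt bias. The true bench cup is then about (0.616, 0.240), with the held cup about 4 mm behind the TCP, so the TCP target is (0.620, 0.240). I'll lower slowly and watch the force.

```bash
python3 - <<'E'
from h import *
x,y=.620,.240
env.move_to([x,y,.26],[180,0,0]);env.move_straight([x,y,.15],feed=.12);env.hold(.2)
f0=np.array(env.get_force());print(f0,env.get_tool_pos())
z=.15
while z>.0865:
    z-=.004 if z>.097 else .001
    env.move_straight([x,y,z],feed=.04);f=np.array(env.get_force())-f0
    if z<.097 or np.linalg.norm(f)>2: print(round(z,4),f.round(2),env.get_tool_pos().round(4) if hasattr(env.get_tool_pos(),'round') else env.get_tool_pos())
    if f[2]>4 or np.linalg.norm(f[:2])>5: break
g=vision.grab_frame("scene");cv2.imwrite("pics/nest.png",cv2.resize(g["img"][200:340,280:480],None,fx=3.9,fy=3.9,interpolation=cv2.INTER_CUBIC));print(env.get_time_s())
E
```

```text
[ 0.02752985 -0.55707051 -0.93250878] [0.62056739 0.24021446 0.15112355]
0.094 [ 1.17  0.95 -0.26] [0.6197 0.2399 0.0935]
0.093 [ 0.07 -0.53  0.65] [0.62  0.24  0.093]
0.092 [-0.37  0.72  0.59] [0.6199 0.24   0.0919]
0.091 [-0.19 -0.41  0.45] [0.6199 0.24   0.0908]
0.09 [-0.57  0.34 -0.15] [0.6199 0.24   0.0899]
0.089 [0.11 0.32 0.7 ] [0.62   0.24   0.0889]
0.088 [-1.32  0.66  5.26] [0.6204 0.2401 0.0888]
16.8167
```

Contact came at exactly the home height (TCP 0.0888, expected 0.0885), with no side load. I'll release, back off and look.

```bash
python3 - <<'E'
from h import *
import pickle
env.move_straight([.620,.240,.0885],feed=.04)
env.set_gripper(.093);env.move_straight([.620,.240,.16],feed=.15);env.move_straight([.620,.240,.30],feed=.25)
g=vision.grab_frame("wrist");print(rim(g,[.618,.24,.112],60))
env.move_to([.50,-.16,.30],[180,0,4.5+0]);w=vision.grab_frame("wrist");s=vision.grab_frame("scene");pickle.dump(w,open("lock.pkl","wb"))
k=lambda f,a,b,c,d:cv2.resize(f["img"][a:b,c:d],(400,280),interpolation=cv2.INTER_CUBIC)
cv2.imwrite("pics/chk.png",np.vstack([np.hstack([k(s,220,340,310,480),k(w,130,340,170,470)])]+[cv2.resize(g["img"][90:260,160:480],(800,300))]))
print(env.get_time_s(),proj(w,[.494,-.107,.08]))
E
```

```text
(array([0.617, 0.239]), np.float64(213.73995616966533), (np.int64(118), np.int64(86)))
20.7583 [275.39651132 172.68083286]
```

View pics/chk.png

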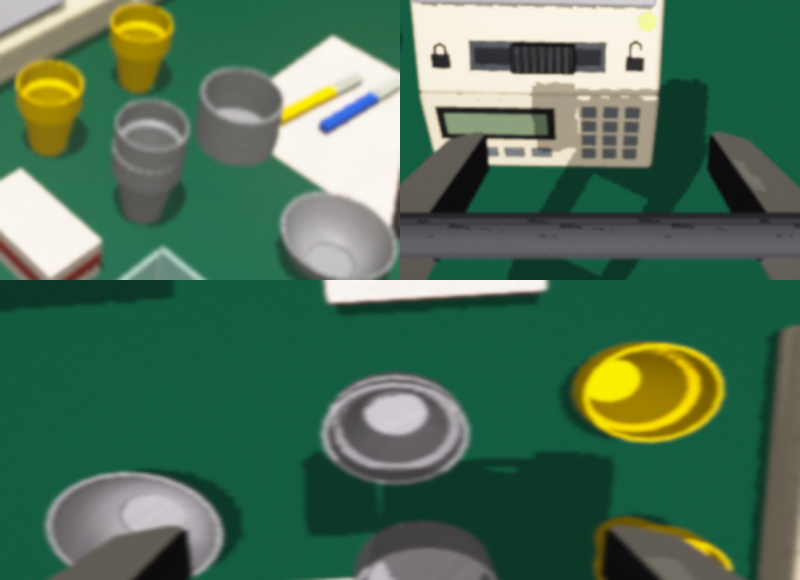

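The weigh cup sits upright and fully nested in the grey cup (top-left crop, rim (150,125)), and the neighbours are untouched. In the top-right crop the lock grip is at (543,57), with the closed sign at (440,57) and the open sign at (635,57). The grip's -y end face is at about scale y -38 mm. Now I'll push it toward +y.

```bash
python3 - <<'E'
from h import *
import pickle
yaw=np.radians(4.4);Y=np.array([-np.sin(yaw),np.cos(yaw)]);A=np.array([.4785,-.0082])
w=pickle.load(open("lock.pkl","rb"));print("signs",ray(w,200,172,.062),ray(w,346,172,.062))
P=lambda y:A+(y-.094)*Y
R=[180,0,4.4]
env.set_gripper(0.0);print(env.get_finger_gap())
env.move_to([*P(-.080),.20],R);env.move_straight([*P(-.080),.09],feed=.2);env.move_straight([*P(-.080),.067],feed=.06);env.hold(.1)
f0=np.array(env.get_force());print(f0,env.get_tool_pos())
y=-.080;n=0;log=[]
while y<-.005:
    y+=.003 if y<-.035 else .0015
    env.move_straight([*P(y),.067],feed=.05);f=np.array(env.get_force())-f0;a=f[:2]@Y
    log.append((round(y*1e3,1),round(float(a),1),round(float(f[2]),1)))
    if abs(f[2])>15 or a<-14: break
print(log,env.get_tool_pos(),env.get_time_s())
E
```

```text
signs [ 0.4836134  -0.00812581  0.062     ] [ 0.49830725 -0.19531205  0.062     ]
0.0006548184426897499
[0.66769421 0.28449597 0.35405962] [ 0.49197487 -0.18174798  0.06716649]
[(-77.0, -0.8, 0.0), (-74.0, -0.5, -0.6), (-71.0, 0.2, -0.9), (-68.0, -0.7, -0.3), (-65.0, -0.9, -0.5), (-62.0, 0.6, -0.1), (-59.0, -0.1, -0.2), (-56.0, 0.2, -0.2), (-53.0, -0.3, -0.7), (-50.0, -1.5, -0.6), (-47.0, -2.1, -0.1), (-44.0, -2.6, 0.5), (-41.0, -1.1, -0.1), (-38.0, -1.5, 0.7), (-35.0, -1.9, 0.5), (-33.5, -2.1, 0.5), (-32.0, -2.2, 0.4), (-30.5, -3.0, -0.0), (-29.0, -1.8, 1.4), (-27.5, -2.9, 0.8), (-26.0, -4.0, 0.4), (-24.5, -1.3, 0.1), (-23.0, -1.9, -0.5), (-21.5, -2.4, 0.1), (-20.0, -2.2, 0.3), (-18.5, -7.5, -0.7), (-17.0, -15.2, -3.2)] [ 0.48722426 -0.12123727  0.06725397] 30.7833
```

A hard stop shows at about TCP y -19 mm (predicted -22), with the force rising to 15 N. I'll retract, look and compare.

```bash
python3 - <<'E'
from h import *
p=env.get_tool_pos();env.move_straight([p[0]+.0012,p[1]-.015,.067],feed=.08)
env.move_straight([p[0]+.0012,p[1]-.015,.15],feed=.2);env.move_to([.48,-.16,.28],[180,0,4.4])
w=vision.grab_frame("wrist");s=vision.grab_frame("scene")
k=lambda f,a,b,c,d:cv2.resize(f["img"][a:b,c:d],(400,280),interpolation=cv2.INTER_CUBIC)
cv2.imwrite("pics/fin.png",np.hstack([k(s,170,340,240,480),k(w,70,280,170,470)]));print(env.get_time_s(),env.get_force())
E
```

```text
32.4083 [ 0.0411657   0.85534569 -0.1284564 ]
```

View pics/fin.png

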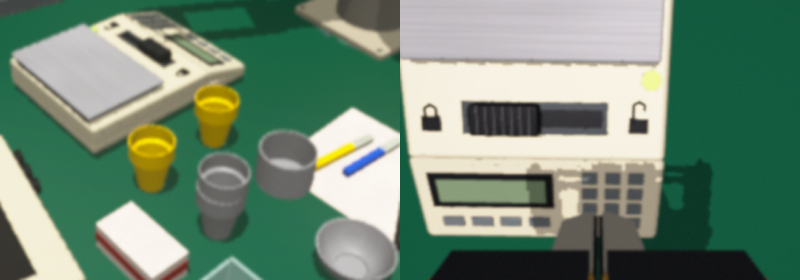

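The right crop shows the grip (505,118) at the closed-padlock end, about 25 mm from the centre of the signs, which is the locked stop. The left crop shows the cups nested at (222,195), the pan bare and the bystanders in place. I'll hand it in.

```bash
python3 -c "
from cell import env
print(env.job_done())"
```

```text
the job is handed in; nothing more can be done
None
```

The job is handed in: the weigh cup is nested upright and fully home in the grey bench cup, and after that, with the pan bare, the transport lock was pushed to its locked end stop, at about 32 s of the 45 s allowed.

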